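# Press the lever to lift the gate of the ball chute

### The job

Let the two stone balls out of the wooden feed chute: press down the long end of the wooden lever with the fingertips so that it raises the heavy steel gate, without forcing it hard onto its stop, keep it down until both balls have rolled into the tray, then let the lever come up again so that the gate drops fully shut. Touch nothing but the lever: the gate, the balls and the chute are not to be touched, the lever is not to be lifted out of its cradle, and the other things stay where they stand.

Things in the scene. Friction and masses are not known exactly. Their poses are not given: they have to be found in the camera images.
- feed_chute: wooden fixture fixed on the table, 225 (x) x 335 mm (y), up to 90 mm high, yaw varies; origin on the table top. +x points up the chute, away from the robot; +y left, to the lever's long end. Lane centred on y = -100 mm, gate at x = 0, tray before it at x = -132 to -18 mm with walls 50 mm high. Lever cradle 85 mm, hinge post 88 mm high. A rubber stop, top 12 mm up, is under the long end.
- gate (a joint): angle of the heavy steel gate (about 1 kg, plate 172 x 50 x 14 mm across the lane, hinged at its left end); 0 = shut, grows as it swings up. The balls pass under it above about 0.2 rad; with the lever right down it stands near 0.33 rad. A stud on its front rests on the lever's short end. Its own weight shuts it and brings the lever back.
- lever: loose wooden lever, bar 220 x 22 x 14 mm with a steel cross pin lying in the open notches of the cradle; origin at the pin's axis, 71 mm above the table. The bar runs along its y: the short end reaches 84 mm to -y, under the gate's stud, the long end 146 mm to +y, ending in a round pad of 32 mm diameter. At rest it is nearly level.
- lever_pad (a point): centre of the top face of the round pad at the lever's long end (130 mm from the pin, about 78 mm above the table at rest). Pressing it takes about 3 to 8 N; 33 to 43 mm down opens the gate enough for the balls; it meets its rubber stop 47 mm down, and over 40 N would be forcing it. It swings on an arc about the pin.
- cradle (a point): where the lever's pin axis lies when it rests in the cradle's notches, fixed on the chute
- tray_mid (a point): middle of the tray's floor on the chute (inside 110 x 86 mm), axes as the chute's
- ball_1: stone ball of 28 mm diameter, origin at its centre; lies in the chute behind the gate, the lower of the two
- ball_2: stone ball of 28 mm diameter, origin at its centre; lies in the chute, the upper of the two
- wood_chuck_3: bystander: waisted turned wooden chuck, 68 mm across, 60 mm high, origin under its centre
- wood_chuck_2: bystander: low round wooden chuck, 62 mm across, 34 mm high, origin under its centre
- glass_jar: bystander: jar with screw lid, 68 mm across, 92 mm high, origin under its centre

How it is judged:
By the outcome, as a careful person would: the job done as asked, in the order asked, and still so for the second after the job is handed in, with the robot touching nothing.
It also fails if it takes over 32 s, if anything falls off the work surface, if the arm or the gripper's body presses on something with over 40 N, if the wrist force passes 120 N, or if a joint passes its speed limit or range.

### The arm

A 7-joint arm with a two-finger parallel gripper is mounted at the origin on the work surface; the furniture and walls round the work are solid. World frame = base frame: x ahead of the robot, y to its left, z up, the work surface at z = 0. Lengths are in m, angles in rad, forces in N, time in s.
With the tool pointing down it reaches from about 0.425 to 0.925 m from the base axis. Payload 6.8 kg.
Tool frame: the origin (TCP) lies midway between the tips of the shut fingers; the grasp point (between the pads) lies r.grip_point_offset behind it (r.grip_point_offset is the distance from the TCP to the grasp point, in m); z points along the fingers, y is the direction in which the jaws open and shut (so a half turn about z gives the same grasp; the last joint's range is limited). The gripper opens to 85 mm and grips with 20 to 120 N. Pads are 22 mm wide; open, the fingers measure 114 mm over their backs; the gripper's body (76 mm by 85 mm) begins 54 mm behind the grasp point. The pads swing forward as they close: fully open they stand 13 mm farther back than shut.
Start: joints at [-1.245, 0.477, 0.022, 1.555, -0.011, 1.109, -0.083], TCP at [0.284, 0.612, 0.231] pointing down, gripper open.
Joint ranges: [-2.96, 2.96], [-0.34, 2.1], [-1.41, 1.46], [0.24, 2.44], [-1.37, 4.51], [0.17, 1.92], [-2.96, 2.96]. Speed limits (rad/s): [2.39, 2.39, 3.14, 3.14, 3.14, 3.14, 3.14].

### API

Orientations are given as a rotation vector (axis times angle).
In Python, from bench import r gives the robot as it stands. The module is installed in compiled form; this text tells all that it offers.
- The arm moves only by the tool play_rows, never from a script. Its argument "deltas" is a list of rows, each a list of 3 entries, a list of its own where there are three numbers: the finger opening in mm, from 0 to 85.4, then the shift along the tool's x, y, z in mm, then the turn, a rotation vector about the tool's x, y, z in rad. A call has 1 to 8 rows; each row is the pose to reach, as a shift and turn from the pose measured when the call began, along the tool's axes at that moment; what a row does not reach only later rows make up. A row lasts 1/8 s, in which the tool goes at most 62.5 mm and 10.7 degrees, less where a joint would pass 70% of its speed; a pose out of reach is approached as far as the arm can. A call with a gripper value outside its range is refused whole. The fingers move at their own pace and stop on an object; "squeeze" is the grip in N (left out, the last holds). Time passes only in rows, so rows that repeat a pose let the fingers close. It gives the time, the measured TCP pose, the force and the opening at its end, in the units of the state.
- r.get_obs(): the state, without advancing time (a new reading comes with each control period).
- r.grab_frame(name): name is "scene" or "top" or "wrist"; returns (picture, depth): 400x640x3 uint8, red, green, blue; 400x640 float32, m along the optical axis (not along the pixel's ray), 0 where there is no reading.
- r.camera_model(name): a dict with "mtx" (3x3 intrinsics, pixels), "D" ([k1, k2, p1, p2, k3] as OpenCV has them; the pictures are not rectified), "rvec" (rotation vector, rad) and "tvec" (3), from world to camera coordinates, as OpenCV has them; the wrist camera has in their place "T_tool_cam" (4x4, takes a point from camera to tool coordinates, whose origin is the TCP and whose axes are the flange's). Camera axes: x right, y down, z forward; pixel columns grow to the right and rows downward; lengths in m; the calibration is good to about 2 mm. A picture is of the moment at which its call begins: read the wrist's pose just before it. camera_model takes no time and is no camera call.
- r.hand_in(): hands the job in, once; it reports no verdict.
The state is a dict: "clock": time; "joints": joint angles; "qvel": joint speeds; "tau": joint torques, N m; "tcp_pos": TCP position; "orientation": TCP orientation; "contact_force": force on the tool from outside, world axes, zero at the start; "moment": the same for the moment, N m; "grip_width": finger opening in m.
Only numpy, scipy, OpenCV 4.12 (cv2) and the standard library are available. Lean on these libraries where they do the work, as an engineer would, in place of code of your own. Each camera call takes 0.05 s, during which the arm holds its last target. There are 200 camera calls.

## Working session

There is one attempt and no reset: what is moved stays moved. The work goes in short steps, Python scripts to look and compute and a tool call to move; the robot and the scene stay as the last step left them, time stands still between calls to the robot, and variables do not carry over. Pictures are saved under pics/ and viewed, about 8 in all and at most 12, crops included, and the job is handed in when it is done.

Besides the shell and the picture viewer there is one more tool, called after "Call:" as name(argument=value, ...), one argument or row to a line, values as JSON. play_rows: Moves the arm, as the interface text tells. Its arguments: {"type":"object","properties":{"deltas":{"type":"array"},"squeeze":{"type":"number"}},"required":["deltas"]}

```bash
mkdir -p pics; cat > h.py <<'E'
import numpy as np, cv2
from bench import r
def world(name,pic_depth,px):
    m=r.camera_model(name);out=[]
    R=cv2.Rodrigues(np.array(m['rvec'],float))[0];t=np.array(m['tvec'],float).ravel()
    for u,v in px:
        d=pic_depth[int(v)-1:int(v)+2,int(u)-1:int(u)+2];d=np.median(d[d>0]) if (d>0).any() else np.nan
        n=cv2.undistortPoints(np.array([[[u,v]]],float),np.array(m['mtx'],float),np.array(m['D'],float))[0,0]
        out.append(R.T@(np.array([n[0]*d,n[1]*d,d])-t))
    return np.array(out)
E
python3 - <<'E'
from h import *
for n in("top","scene"):
    p,d=r.grab_frame(n);cv2.imwrite(f'pics/{n}0.png',p[:,:,::-1]);np.save(n+'.npy',d);np.save(n+'p.npy',p)
print(r.get_obs())
E
```

```text
{'clock': 0.1, 'joints': array([-1.24506631,  0.4777414 ,  0.0223717 ,  1.55632083, -0.01149492,
        1.10935034, -0.08306286]), 'qvel': array([-0.00047758, -0.00106453, -0.00022087, -0.00142552, -0.00059319,
        0.00143611,  0.00031725]), 'tau': array([ 4.23426289e-03, -5.97762966e+01,  1.61320265e+00, -2.81955510e+01,
        1.27931644e-02,  5.06142183e-03,  1.08805764e-07]), 'tcp_pos': array([0.28353854, 0.61197135, 0.23042087]), 'orientation': array([-6.76026551e-01, -3.06776397e+00,  2.63305917e-03]), 'contact_force': array([-0.49121351,  0.87007378,  0.58243475]), 'moment': array([0.01186853, 0.02385817, 0.03151635]), 'grip_width': 0.08513460517444517}
```

View pics/top0.png

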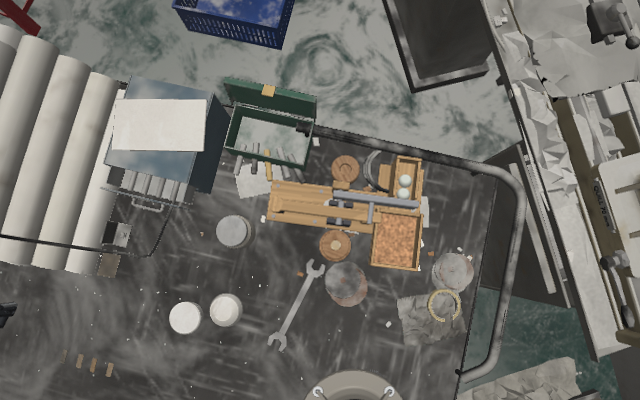

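View pics/scene0.png

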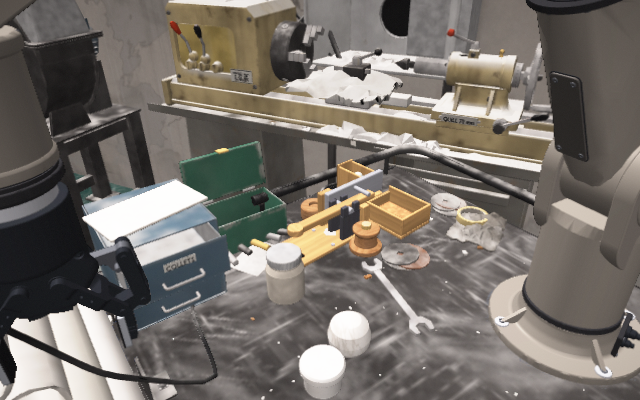

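The top view shows the chute at about (260–425, 155–270), with the lever pad at the left near (275, 190), the balls at (404, 187) and the tray at (396, 240). I'll zoom in on it.

```bash
python3 - <<'E'
from h import *
p=np.load('topp.npy');d=np.load('top.npy')
c=p[145:280,250:440,::-1];cv2.imwrite('pics/top0c.png',cv2.resize(c,None,fx=4,fy=4,interpolation=cv2.INTER_CUBIC))
px=[(275,186),(280,187),(285,188),(300,189),(320,191),(405,181),(404,193),(395,240),(345,165),(335,245),(233,230),(275,210)]
for a,b in zip(px,world('top',d,px)):print(a,b.round(4))
p=np.load('scenep.npy');cv2.imwrite('pics/scene0c.png',cv2.resize(p[150:310,230:440,::-1],None,fx=3.7,fy=3.7,interpolation=cv2.INTER_CUBIC))
E
```

```text
(275, 186) [0.5028 0.1696 0.0072]
(280, 187) [0.5007 0.1587 0.0067]
(285, 188) [0.4984 0.1476 0.0078]
(300, 189) [0.4966 0.115  0.0056]
(320, 191) [0.492  0.0714 0.0083]
(405, 181) [ 0.504  -0.1017  0.0739]
(404, 193) [ 0.4798 -0.0997  0.0708]
(395, 240) [ 0.3863 -0.0898  0.0098]
(345, 165) [0.5461 0.0177 0.0263]
(335, 245) [0.3748 0.0401 0.0587]
(233, 230) [0.4027 0.2408 0.0916]
(275, 210) [0.4437 0.1606 0.0778]
```

View pics/top0c.png

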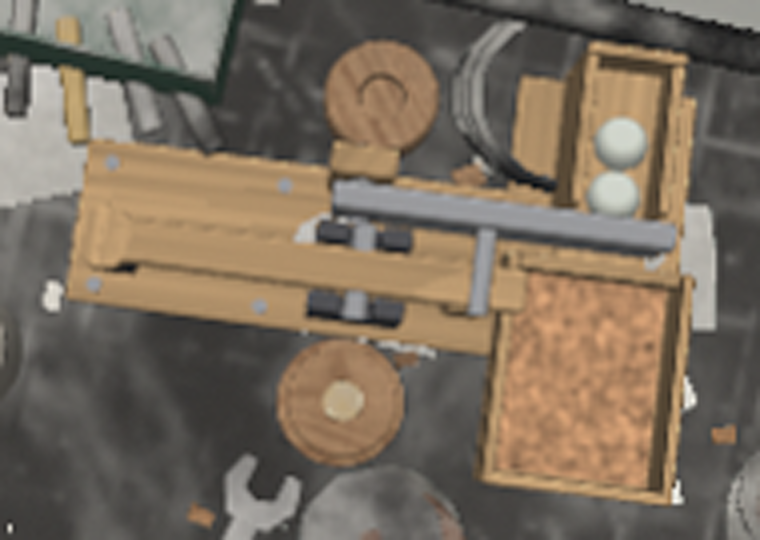

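View pics/scene0c.png

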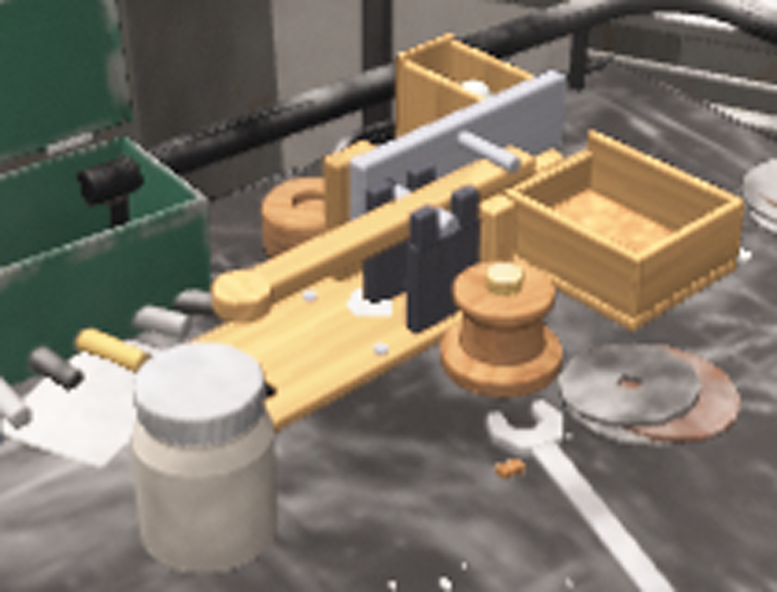

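The crop shows the pad at about (110, 235), which is pixel (277, 204) in the full image. The pin is near (339, 213). I'll fit the lever from the depth.

```bash
python3 - <<'E'
from h import *
d=np.load('top.npy')
px=[(u,v) for v in range(193,225) for u in range(262,390)]
m=r.camera_model('top')
W=world('top',d,px);P=np.array(px)
k=(W[:,2]>.06)&(W[:,2]<.1)&(P[:,0]<328)
A=W[k];print(len(A));
pc=np.polyfit(A[A[:,1]<.13,1],A[A[:,1]<.13,0],1);print('line x=a*y+b',pc, 'yaw',np.arctan(-pc[0]))
print('z vs y',np.polyfit(A[:,1],A[:,2],1),A[:,1].max())
E=A[A[:,1]>.135];print(E[:,0].min(),E[:,0].max(),E[:,1].max(),E[:,2].mean())
for u in range(268,290,2):
  s=k&(P[:,0]==u);print(u,s.sum(),P[s,1].min() if s.any() else'',P[s,1].max() if s.any() else '',W[s].mean(0).round(4) if s.any() else '')
print(world('top',d,[(339.5,205),(338,221)]))
E
```

```text
706
line x=a*y+b [0.14176297 0.4332098 ] yaw -0.1408245965395369
z vs y [0.00102913 0.07609183] 0.17527503701071892
0.44007232800678886 0.4703533153751459 0.17527503701071892 0.07620274006176707
268 2 204 205 [0.455  0.1753 0.0744]
270 10 200 209 [0.4548 0.171  0.0765]
272 14 198 211 [0.4548 0.1669 0.0765]
274 16 197 212 [0.4549 0.163  0.0762]
276 16 197 212 [0.4549 0.1589 0.0767]
278 16 197 212 [0.4549 0.1549 0.0762]
280 14 198 211 [0.455  0.1509 0.0759]
282 11 200 210 [0.4539 0.1468 0.0765]
284 12 200 211 [0.453  0.1429 0.0755]
286 11 201 211 [0.452  0.1388 0.0759]
288 11 201 211 [0.4519 0.1348 0.0765]
[[0.45463531 0.03145024 0.07338154]
 [0.42233485 0.03454258 0.07469361]]
```

```bash
python3 - <<'E'
from h import *
from scipy.spatial.transform import Rotation as Ro
d=np.load('top.npy')
px=[(u,v) for v in range(60,330,3) for u in range(5,330,3)]
W=world('top',d,px)
a=np.array([.284,.612]);b=np.array([.455,.159]);t=np.clip((W[:,:2]-a)@(b-a)/((b-a)@(b-a)),0,1)
D=np.linalg.norm(W[:,:2]-a-t[:,None]*(b-a),axis=1)
for lo in np.arange(0,1,.1):
  k=(D<.09)&(t>=lo)&(t<=lo+.1);print(round(lo,1),k.sum(),np.nanmax(W[k,2]) if k.any() else '')
for i,(c) in enumerate([(160,125),(170,190),(110,200)]):print(world('top',d,[c]))
o=r.get_obs();R=Ro.from_rotvec(o['orientation']).as_matrix();print(R.round(3),r.grip_point_offset)
print('tool shift to pad+20mm',R.T@(np.array([.455,.159,.098])-o['tcp_pos'])*1000)
# turn to make tool x along lever
l=np.array([.1404,.9901,0]);x=R.T@l;print('lever in tool',x, np.arctan2(x[1],x[0]))
E
```

```text
0.0 526 0.2785124697196244
0.1 304 0.2999367934782871
0.2 242 0.0806838857348311
0.3 210 0.031157076799394685
0.4 201 0.11079433880795073
0.5 212 0.15411818184434894
0.6 229 0.1548441678415029
0.7 201 0.1604158734076428
0.8 230 0.09233021292482806
0.9 506 0.07797517382032942
[[0.59317178 0.36876305 0.16659529]]
[[0.48205602 0.37181087 0.08717982]]
[[0.46616796 0.51640107 0.04498729]]
[[-0.907  0.42  -0.001]
 [ 0.42   0.907 -0.002]
 [-0.    -0.002 -1.   ]] 0.0187
tool shift to pad+20mm [-345.95348373 -338.72357665  133.04093896]
lever in tool [ 0.28876133  0.957405   -0.0016545 ] 1.2778646456528109
```

Call:
play_rows(
  deltas=[
    [0,[-20,-20,0],[0,0,0]],
    [0,[-55,-55,0],[0,0,-0.05]],
    [0,[-95,-93,0],[0,0,-0.1]],
    [0,[-135,-132,0],[0,0,-0.15]],
    [0,[-175,-171,0],[0,0,-0.2]],
    [0,[-215,-210,0],[0,0,-0.25]],
    [0,[-250,-245,0],[0,0,-0.293]],
    [0,[-270,-264,0],[0,0,-0.293]],
  ],
)

```text
clock: 1.1
tcp_pos: [0.4182, 0.2558, 0.2307]
orientation: [-0.225, -3.133, 0.004]
contact_force: [0.2, -0.2, 0.4]
grip_width: -0.0003
```

```bash
cat >> h.py <<'E'
from scipy.spatial.transform import Rotation as Ro
def to(x,y,z):
    o=r.get_obs();R=Ro.from_rotvec(o['orientation']).as_matrix()
    print(round(o['clock'],2),o['tcp_pos'].round(4),R[:,1].round(3),R[:,2].round(3),o['contact_force'].round(1),round(o['grip_width'],3))
    print('shift',(R.T@(np.array([x,y,z])-o['tcp_pos'])*1000).round(1), 'world down in tool',(R.T@[0,0,-1]).round(3),'inward in tool',(R.T@[-.1404,-.9901,0]).round(3))
E
python3 -c "
from h import *
to(.455,.159,.098)"
```

```text
1.1 [0.4182 0.2558 0.2307] [ 0.143  0.99  -0.003] [-0.001 -0.002 -1.   ] [ 0.2 -0.2  0.4] -0.0
shift [-50.4 -90.2 132.9] world down in tool [-0.001  0.003  1.   ] inward in tool [-0.003 -1.     0.003]
```

Call:
play_rows(
  deltas=[
    [0,[-15,-27,5],[0,0,0]],
    [0,[-35,-62,25],[0,0,0]],
    [0,[-47,-85,55],[0,0,0]],
    [0,[-50,-90,90],[0,0,0]],
    [0,[-50,-90,115],[0,0,0]],
    [0,[-50,-90,128],[0,0,0]],
    [0,[-50,-90,133],[0,0,0]],
    [0,[-50,-90,133],[0,0,0]],
  ],
)

```text
clock: 2.1
tcp_pos: [0.4549, 0.1595, 0.0982]
orientation: [-0.225, -3.133, 0.003]
contact_force: [-0.3, -0.2, -0.1]
grip_width: -0.0001
```

```bash
python3 - <<'E'
from h import *
to(.455,.159,.078)
for n,(a,b,c,e) in {"top":(145,280,220,440),"scene":(150,310,210,440)}.items():
    p,d=r.grab_frame(n);q=p[a:b,c:e,::-1];cv2.imwrite(f'pics/{n}1.png',cv2.resize(q,None,fx=2.6,fy=2.6,interpolation=cv2.INTER_CUBIC))
A=[cv2.imread(f'pics/{n}1.png') for n in('top','scene')]
w=max(a.shape[1] for a in A)
A=[cv2.copyMakeBorder(a,0,0,0,w-a.shape[1],0) for a in A]
A=np.vstack(A);cv2.imwrite('pics/both1.png',cv2.resize(A,None,fx=min(1,600/A.shape[0]),fy=min(1,600/A.shape[0])))
E
```

```text
2.1 [0.4549 0.1595 0.0982] [ 0.143  0.99  -0.002] [-0.    -0.002 -1.   ] [-0.3 -0.2 -0.1] -0.0
shift [-0.2 -0.5 20.2] world down in tool [-0.     0.002  1.   ] inward in tool [-0.003 -1.     0.002]
```

View pics/both1.png

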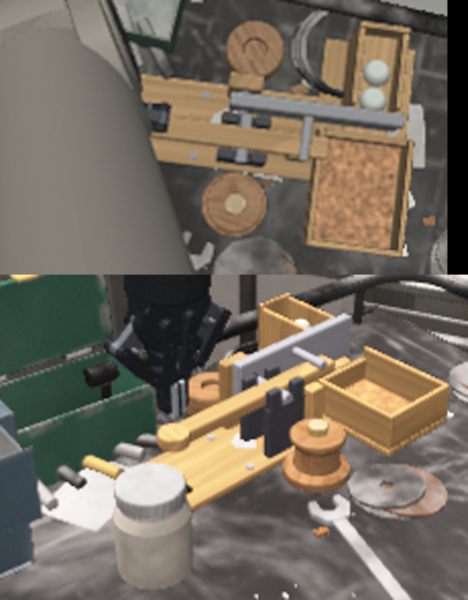

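The fingertips hang right above the pad (tip at (170, 412), pad at (173, 438) in the lower view) and clear of the jar. I'll press in two stages.

Call:
play_rows(
  deltas=[
    [0,[0,0,8],[0,0,0]],
    [0,[0,0,15],[0,0,0]],
    [0,[0,0,20],[0,0,0]],
    [0,[0,0,24],[0,0,0]],
    [0,[0,0,28],[0,0,0]],
    [0,[0,-0.5,32],[0,0,0]],
    [0,[0,-0.5,36],[0,0,0]],
    [0,[0,-0.5,36],[0,0,0]],
  ],
)

```text
clock: 3.2
tcp_pos: [0.4558, 0.1598, 0.0629]
orientation: [0.225, 3.132, -0.001]
contact_force: [0.3, 1.4, 4.3]
grip_width: -0.0002
```

Call:
play_rows(
  deltas=[
    [0,[0,0,4],[0,0,0]],
    [0,[0,-0.5,8],[0,0,0]],
    [0,[0,-1,12],[0,0,0]],
    [0,[0,-1.5,16],[0,0,0]],
    [0,[0,-2.5,20],[0,0,0]],
    [0,[0,-3,22],[0,0,0]],
    [0,[0,-3,22],[0,0,0]],
    [0,[0,-3,22],[0,0,0]],
  ],
)

```text
clock: 4.2
tcp_pos: [0.4561, 0.1571, 0.0413]
orientation: [0.225, 3.131, 0.0]
contact_force: [-0.5, 0.3, 5.9]
grip_width: -0.0002
```

```bash
cat > v.py <<'E'
from h import *
import sys
t=sys.argv[1];to(.455,.157,.04);A=[]
for n,(a,b,c,e) in {"top":(145,280,270,440),"scene":(160,300,230,430)}.items():
    p,d=r.grab_frame(n);q=p[a:b,c:e,::-1];A.append(cv2.resize(q,(400*q.shape[1]//q.shape[0],400)))
A=np.hstack(A);cv2.imwrite(f'pics/{t}.png',cv2.resize(A,None,fx=.74,fy=.74))
E
python3 v.py dn1
```

```text
4.2 [0.4561 0.1571 0.0413] [0.143 0.99  0.   ] [ 0.003 -0.    -1.   ] [-0.5  0.3  5.9] -0.0
shift [ 1.1 -0.3  1.3] world down in tool [ 0.003 -0.     1.   ] inward in tool [-0.002 -1.    -0.   ]
```

View pics/dn1.png

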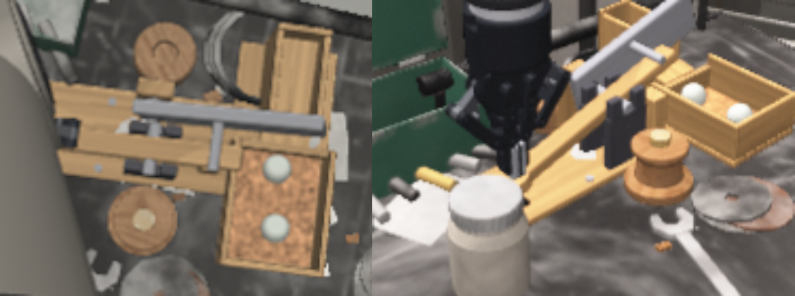

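Both balls are already in the tray, at (277, 167) and (275, 228) in the left view, and the gate is up. I'll hold for a second so they settle and then check again.

Call:
play_rows(
  deltas=[
    [0,[0,0,0],[0,0,0]],
    [0,[0,0,0],[0,0,0]],
    [0,[0,0,0],[0,0,0]],
    [0,[0,0,0],[0,0,0]],
    [0,[0,0,0],[0,0,0]],
    [0,[0,0,0],[0,0,0]],
    [0,[0,0,0],[0,0,0]],
    [0,[0,0,0],[0,0,0]],
  ],
)

```text
clock: 5.3
tcp_pos: [0.4563, 0.1572, 0.0416]
orientation: [0.225, 3.131, 0.001]
contact_force: [-2.1, -0.8, 5.7]
grip_width: -0.0001
```

```bash
python3 v.py dn2
```

```text
5.3 [0.4563 0.1572 0.0416] [0.143 0.99  0.001] [ 0.003  0.    -1.   ] [-2.1 -0.8  5.7] -0.0
shift [ 1.3 -0.4  1.6] world down in tool [ 0.003 -0.001  1.   ] inward in tool [-0.003 -1.    -0.001]
```

View pics/dn2.png

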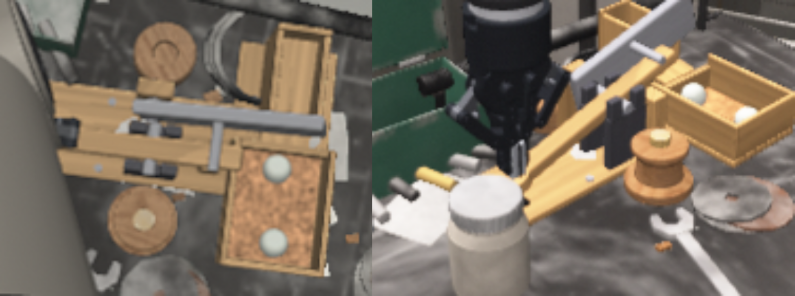

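The balls have settled in the tray at (277, 167) and (274, 241). I'll raise slowly so the gate comes down gently.

Call:
play_rows(
  deltas=[
    [0,[0,0,-4],[0,0,0]],
    [0,[0,0.5,-8],[0,0,0]],
    [0,[0,1,-13],[0,0,0]],
    [0,[0,1.5,-18],[0,0,0]],
    [0,[0,2,-23],[0,0,0]],
    [0,[0,2.5,-27],[0,0,0]],
    [0,[0,3,-31],[0,0,0]],
    [0,[0,3,-34],[0,0,0]],
  ],
)

```text
clock: 6.4
tcp_pos: [0.4565, 0.1591, 0.0757]
orientation: [0.226, 3.131, -0.001]
contact_force: [0.2, -2.2, 5.7]
grip_width: -0.0002
```

Call:
play_rows(
  deltas=[
    [0,[0,0,-3],[0,0,0]],
    [0,[0,0,-6],[0,0,0]],
    [0,[0,0,-12],[0,0,0]],
    [0,[0,0,-25],[0,0,0]],
    [0,[0,0,-45],[0,0,0]],
    [0,[0,0,-70],[0,0,0]],
    [0,[0,0,-85],[0,0,0]],
    [0,[0,0,-90],[0,0,0]],
  ],
)

```text
clock: 7.4
tcp_pos: [0.4567, 0.1595, 0.1668]
orientation: [0.226, 3.129, 0.0]
contact_force: [-0.7, -0.4, -0.5]
grip_width: 0.0002
```

```bash
python3 v.py up1; python3 - <<'E'
from h import *
p,d=r.grab_frame('top')
# heights: tip of gate and lever bar
m0=np.load('top.npy')
for c in [(400,203),(410,204),(417,205),(380,199),(330,208),(320,206)]:
    print(c,world('top',m0,[c])[0].round(4),world('top',d,[c])[0].round(4))
E
```

```text
7.4 [0.4567 0.1595 0.1668] [0.144 0.99  0.001] [ 0.004 -0.    -1.   ] [-0.7 -0.4 -0.5] 0.0
shift [  1.8  -2.7 126.8] world down in tool [ 0.004 -0.001  1.   ] inward in tool [-0.003 -1.    -0.001]
(400, 203) [ 0.4568 -0.0871  0.0933] [ 0.4569 -0.0872  0.0927]
(410, 204) [ 0.455  -0.1071  0.0922] [ 0.455  -0.1072  0.092 ]
(417, 205) [ 0.453  -0.1209  0.0925] [ 0.453  -0.1208  0.0931]
(380, 199) [ 0.4647 -0.0478  0.0924] [ 0.4646 -0.0477  0.0935]
(330, 208) [0.4483 0.0506 0.0759] [0.4482 0.0506 0.0764]
(320, 206) [0.4521 0.0706 0.077 ] [0.4523 0.0706 0.0754]
```

View pics/up1.png

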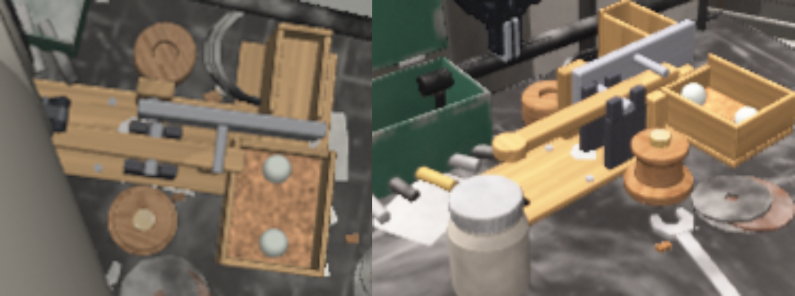

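The gate is back at its starting height to within about 1 mm. The lever is level in its cradle, both balls are in the tray, and the fingers are clear of everything.

```bash
python3 -c "
from bench import r
print(r.hand_in())"
```

```text
the job is handed in; nothing more can be done
None
```

Both stone balls are in the tray and the gate is shut again; I've handed the job in. The whole run took about 7.5 s.

- **Pressing:** I pressed the lever pad with the shut fingertips, about 36 mm down at the tips. The readings I took during the press were about 4 to 6 N, so it was not forced onto its stop.
- **Balls:** I kept the lever down for another second after both balls were in the tray, and a second picture showed them still there.
- **Release:** I let the lever up slowly, then lifted the fingers clear.

In the last check, the gate's top edge and the lever bar were within about 1.6 mm of their starting heights. The lever lay in its cradle, and the contact force was close to zero. The chucks and jar that I could see had not moved. No checks failed or disagreed.

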